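# Weigh the bead jar on the windowsill balance

### The job

Weigh the bead jar that stands on the balance: first take the rose buffer off the loading pan and lay it back in the clear tray, then slide steel bars one after another out of the spring magazine onto that pan, without lifting them off the deck, until the beam is level and stays so. The bars you use must lie flat on the pan, those not needed stay in the magazine, and the jars and everything else are left where they stand.

Things in the scene. Friction and masses are not known exactly. Their poses are not given: they have to be found in the camera images.
- balance: grey table balance with two steel pans and a pale green spring magazine, fixed. Origin on the sill at the centre of its base (110 x 360 x 22 mm), x from the magazine to the loading pan's far end, y along the beam. Loading pan centre x 3.5, y 115 mm; jar pan x 0, y -115 mm. White dial (60 mm wide, 150 mm high) in the middle: red needle on its green mark when level
- magazine_mouth (a point): centre of the magazine's mouth at its rim (balance x -115, y 115, z 90 mm), balance axes. Shaft 33 x 83 mm inside; rear wall 12 mm thick, top at the rim. A spring follower lifts the stack of five bars 14 mm when the top bar leaves, so the top bar lies wholly above the rim (underside about 1 mm above it). Side rails, 83 mm apart, 6 mm above the rim, run along mouth and deck
- deck_end (a point): end of the deck, 42 mm along x from the mouth's centre, 90 mm up, level with the rim: the magazine's front wall (25 mm long) is the deck to the pan's open near edge 2 mm further on. Push a bar on its rear face with a shut fingertip along +x till its rear is past this edge; it pushes the bars on the pan ahead. Four fit one behind another
- load_pan (a joint): height of the loading pan above level, m: +0.010 up stop (jar too heavy, as at the start), 0 level, -0.010 down stop. The jar pan moves the other way. The pan stays at its up stop while a whole bar or more is missing, drops to about level (up to 2 mm off) when the bars equal the jar; one bar too many sends it to the down stop
- load_pan_floor (a point): centre of the loading pan's floor: flat steel pan, 149 mm long (along the balance's x) by 116 mm wide, lips 6 mm high on three sides and open towards the magazine. 78.5 mm above the sill when level, 88.5 mm (1.5 mm below the deck) at its up stop; axes as the balance's
- jar_pan_floor (a point): centre of the jar pan's floor: square steel pan 112 mm wide with 6 mm lips; 78.5 mm above the sill when level, 68.5 mm at the start
- bar1: plain steel bar 30 x 80 x 14 mm, 0.25 kg; origin at the centre of its underside, x across its 30 mm width (the way it slides), y along its 80 mm length, z up. Top bar of the magazine's stack at the start.
- bar2: plain steel bar 30 x 80 x 14 mm, 0.25 kg; origin at the centre of its underside, x across its 30 mm width (the way it slides), y along its 80 mm length, z up. Second from the top.
- bar3: plain steel bar 30 x 80 x 14 mm, 0.25 kg; origin at the centre of its underside, x across its 30 mm width (the way it slides), y along its 80 mm length, z up. Third from the top.
- bar4: plain steel bar 30 x 80 x 14 mm, 0.25 kg; origin at the centre of its underside, x across its 30 mm width (the way it slides), y along its 80 mm length, z up. Fourth from the top.
- bar5: plain steel bar 30 x 80 x 14 mm, 0.25 kg; origin at the centre of its underside, x across its 30 mm width (the way it slides), y along its 80 mm length, z up. Lowest of the stack.
- buffer: rose-coloured nail buffer block, 92 x 26 x 26 mm, 30 g, long axis x; origin at the centre of its underside. It lies on the loading pan at the start
- tray: clear plastic tray, fixed, 210 mm (x) by 156 mm (y), 22 mm high, walls and floor 3 mm; origin at the centre of its underside. The file and the pusher lie along x in its +y half; its -y half is empty (a buffer laid along x fits centred at y = -28 mm)
- file: green glass nail file, 140 x 14 x 5 mm, long axis x, lies in the tray; origin at the centre of its underside; leave alone
- pusher: steel cuticle pusher, 130 mm long, 9 to 12 mm thick, long axis x, lies in the tray; leave alone
- jar_small: closed round glass jar of blue beads with an aluminium twist cap, 70 mm in diameter, 85 mm tall; origin at the centre of its underside. One of the three jars (it changes) stands on the jar pan to be weighed, the other two on the white tiers. It weighs as much as two, three or four bars, to within 3 percent; leave it where it stands
- jar_medium: closed round glass jar of yellow beads with an aluminium twist cap, 78 mm in diameter, 100 mm tall; origin at the centre of its underside. One of the three jars (it changes) stands on the jar pan to be weighed, the other two on the white tiers. It weighs as much as two, three or four bars, to within 3 percent; leave it where it stands
- jar_large: closed round glass jar of violet beads with an aluminium twist cap, 86 mm in diameter, 115 mm tall; origin at the centre of its underside. One of the three jars (it changes) stands on the jar pan to be weighed, the other two on the white tiers. It weighs as much as two, three or four bars, to within 3 percent; leave it where it stands
- tiers: stacked pair of white organiser tiers, fixed, 270 mm (x) by 140 mm (y), 88 mm high, that carry the two other jars; origin at the centre of the underside
- lotion: green lotion bottle with a white pump, 54 mm in diameter, 165 mm tall, stands close beside the magazine; origin at the centre of its underside; leave alone
- polish: small square nail-polish bottle, 30 x 30 x 77 mm, stands beyond the balance; leave alone
- tin: round aluminium tin, 68 mm in diameter, 30 mm high, stands beyond the balance; leave alone
Mind the look-alikes: they are no part of the job. What is shaped like the bar1 but green or red is not meant.

How it is judged:
By the outcome, as a careful person would: the job done as asked, in the order asked, and still so for the second after the job is handed in, with the robot touching nothing.
It also fails if it takes over 72 s, if anything falls off the work surface, if the arm or the gripper's body presses on something with over 40 N, if the wrist force passes 120 N, or if a joint passes its speed limit or range.

### The arm

A 6-joint arm with a two-finger parallel gripper is mounted at the origin on the work surface. World frame = base frame: x ahead of the robot, y to its left, z up, the work surface at z = 0. Lengths are in m, angles in rad, forces in N, time in s.
With the tool pointing down it reaches from about 0.375 to 0.9 m from the base axis. Payload 3.1 kg.
Tool frame: the origin (TCP) lies on the centre line of the jaws, within the pads' length; the fingertips stand 14 mm ahead of it and the grasp point (between the pads) lies 5 mm behind it; z points along the fingers, y is the line along which they close (so a half turn about z gives the same grasp; the last joint's range is limited). The gripper opens to 87 mm and grips with 3 to 60 N. Pads are 19 mm wide; open, the fingers measure 117 mm over their backs; the gripper's body (75 mm by 190 mm) begins 51 mm behind the grasp point.
Start: joints at [0.996, 0.527, 1.433, -0, 1.181, -0.178], TCP at [0.242, 0.576, 0.237] pointing down, gripper open.
Joint ranges: [-3.08, 3.08], [-0.75, 2.2], [0.22, 2.44], [-1.43, 4.57], [0, 2.65], [-2.85, 2.85]. Speed limits (rad/s): [2.79, 2.79, 3.14, 3.14, 3.14, 3.14].

### API

Orientations are given as a unit quaternion [x, y, z, w].
In Python, from rig import robot gives the robot as it stands.
- The arm moves only by the tool move_arm, never from a script. Its argument "commands" is a list of rows, each an object with "hand": the finger opening in cm, from 0 to 8.7; "travel": the shift along the tool's x, y, z in cm, a list of three; "twist": the turn, a rotation vector about the tool's x, y, z in degrees, a list of three. In form: [{"hand": hand, "travel": [dx, dy, dz], "twist": [wx, wy, wz]}, ...]. A call has 1 to 5 rows; each row shifts and turns the commanded pose from where the row before left it, along the tool's axes as they then stand; what a row does not reach is not made up. A row lasts 1/12 s, in which the tool goes at most 41.7 mm and 7.16 degrees, less where a joint would pass 70% of its speed; a pose out of reach is approached as far as the arm can. A call is refused whole if a number of a shift passes 4.17 or a number of a turn 7.16, either way. A call with a gripper value outside its range is refused whole. The fingers move at their own pace and stop on an object; "force" is the grip in N (left out, the last holds). Time passes only in rows, so rows that do not move let the fingers close. It gives the time, the measured TCP pose, the force, the opening and the grip force at its end, in the units of the state.
- robot.get_obs(): the state, without advancing time (a new reading comes with each control period).
- robot.camera(name): name is "scene" or "top"; returns a dict with "frame" (400x640x3 uint8, red, green, blue), "fov_y" (degrees; the focal length in pixels is half the picture's height over the tangent of half this angle, whatever the lens; pixels are square), "cx", "cy" (the principal point, pixels), "k1" (the pictures are not rectified: a ray, as slopes to the right and down, at radius r is drawn at 1 + k1 r^2 times it, then the intrinsics apply), "extrinsics" (4x4, takes a point from camera to world coordinates). Camera axes: x right, y down, z forward; pixel columns grow to the right and rows downward; lengths in m; the calibration is good to about 2 mm. A picture is of the moment at which its call begins. There is no depth.
- robot.hand_in(): hands the job in; it is judged then, once.
The state is a dict: "time": time; "q": joint angles; "joint_velocities": joint speeds; "joint_torque": joint torques, N m; "position": TCP position; "tool_rot": TCP orientation; "ft_force": force on the tool from outside, world axes, zero at the start; "moment": the same for the moment, N m; "grip_width": finger opening in m; "grip_force": force on a finger pad.
Only numpy, scipy, OpenCV 4.12 (cv2) and the standard library are available. Lean on these libraries where they do the work, as an engineer would, in place of code of your own. Each camera call takes 0.05 s, during which the arm holds its last target. There are 200 camera calls.

## Working session

There is one attempt and no reset: what is moved stays moved. The work goes in short steps, Python scripts to look and compute and a tool call to move; the robot and the scene stay as the last step left them, time stands still between calls to the robot, and variables do not carry over. Pictures are saved under pics/ and viewed, at most 10 in all, crops included, and the job is handed in when it is done.

Besides the shell and the picture viewer there is one more tool, called after "Emit:" in YAML: its name, and indented under it one key for each argument. move_arm: Moves the arm, as the interface text tells. Its arguments: {"type":"object","properties":{"commands":{"type":"array"},"force":{"type":"number"}},"required":["commands"]}

```bash
mkdir -p pics; cat > h.py <<'E'
import numpy as np, cv2
from rig import robot
from scipy.spatial.transform import Rotation as R
def cam(n):
    c=robot.camera(n); f=200/np.tan(np.radians(c["fov_y"])/2); c["f"]=f; return c
def save(c,name,box=None,s=1):
    im=c["frame"][:,:,::-1]
    if box: x0,y0,x1,y1=box; im=im[y0:y1,x0:x1]
    cv2.imwrite("pics/"+name,cv2.resize(im,None,fx=s,fy=s,interpolation=cv2.INTER_CUBIC))
def ray(c,u,v):
    d=np.array([(u-c["cx"])/c["f"],(v-c["cy"])/c["f"]]); p=d.copy()
    for _ in range(30): p=d/(1+c["k1"]*(p@p))
    E=np.array(c["extrinsics"]); return E[:3,3],E[:3,:3]@np.array([p[0],p[1],1])
def atz(c,u,v,z):
    o,d=ray(c,u,v); return o+d*(z-o[2])/d[2]
def proj(c,P):
    E=np.array(c["extrinsics"]); q=(np.array(P)-E[:3,3])@E[:3,:3]; p=q[...,:2]/q[...,2:]
    r2=(p**2).sum(-1,keepdims=True); return p*(1+c["k1"]*r2)*c["f"]+[c["cx"],c["cy"]]
E
python3 - <<'E'
from h import *
for n in("scene","top"):
    c=cam(n); save(c,n+".png"); print(n,c["fov_y"],c["cx"],c["cy"],c["k1"],np.round(c["extrinsics"],3).tolist())
o=robot.get_obs();print(o["position"],o["tool_rot"],o["time"],o["grip_width"])
E
```

```text
scene 51.548370168970706 314.7813741962864 201.6908481668826 0.03729711285138843 [[-0.607, 0.477, -0.636, 1.294], [0.795, 0.375, -0.477, 0.537], [0.01, -0.795, -0.607, 0.754], [0.0, 0.0, 0.0, 1.0]]
top 50.42705195453984 331.0143286507343 195.33118144357456 -0.00785232112555891 [[-0.062, -0.975, 0.215, 0.29], [-0.998, 0.062, -0.007, -0.008], [-0.006, -0.215, -0.977, 1.506], [0.0, 0.0, 0.0, 1.0]]
[0.24117552 0.57591466 0.23569778] [ 1.97103657e-01  9.80382190e-01 -8.91110068e-04 -3.41268302e-04] 0.1 0.08694404941720925
```

View pics/scene.png

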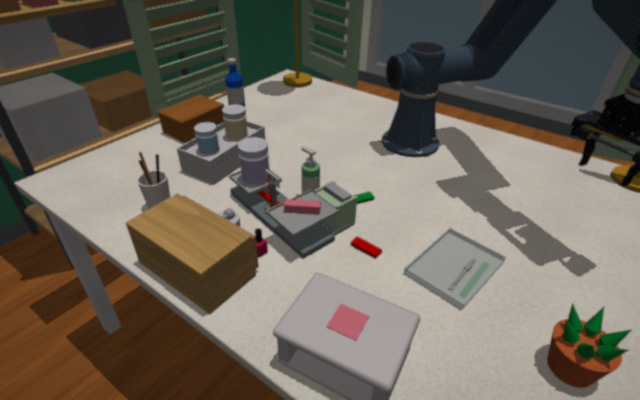

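View pics/top.png

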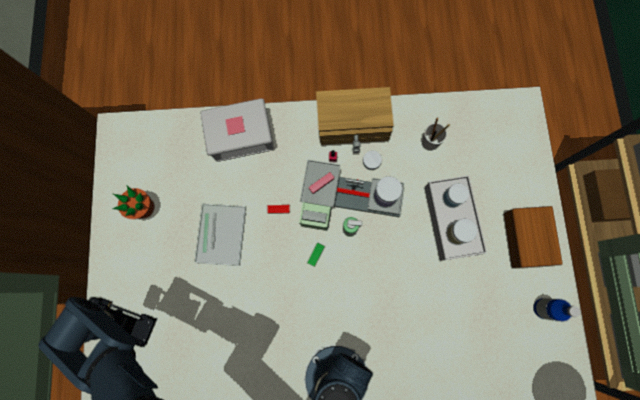

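The scene picture shows the balance in the middle (pan with the rose buffer ~(303,207), magazine ~(335,195)) and the tray at (455,267). The top view shows the balance at ~(350,190), buffer (321,182), magazine (315,214), tray (220,235) and lotion (352,225). Lookalikes are the red bar (278,209) and the green bar (316,254), both loose on the table. The steel bar meant is in the magazine mouth (315,214), and the rose buffer on the pan is at (321,182), not the pink note (235,125). An enlarged crop should confirm this.

```bash
python3 - <<'E'
from h import *
c=cam("top"); a=c["frame"][145:275,190:410]; 
s=cam("scene"); b=s["frame"][135:265,215:395]
im=np.zeros((600,800,3),np.uint8)
A=cv2.resize(c["frame"][150:240,290:410],(800,600),interpolation=cv2.INTER_CUBIC)
cv2.imwrite("pics/a.png",A[:,:,::-1])
B=cv2.resize(s["frame"][160:265,225:365],(800,600),interpolation=cv2.INTER_CUBIC)
cv2.imwrite("pics/b.png",B[:,:,::-1])
E
```

```text
(no output)
```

View pics/a.png

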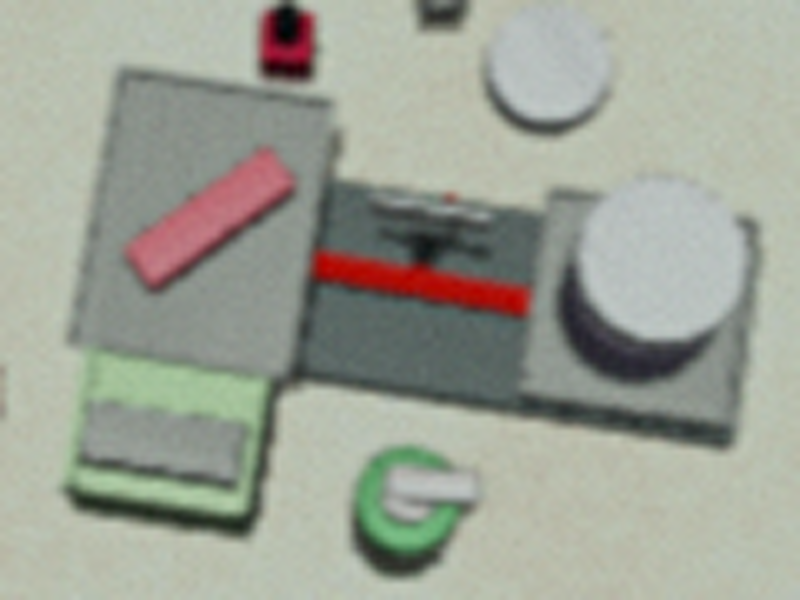

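View pics/b.png

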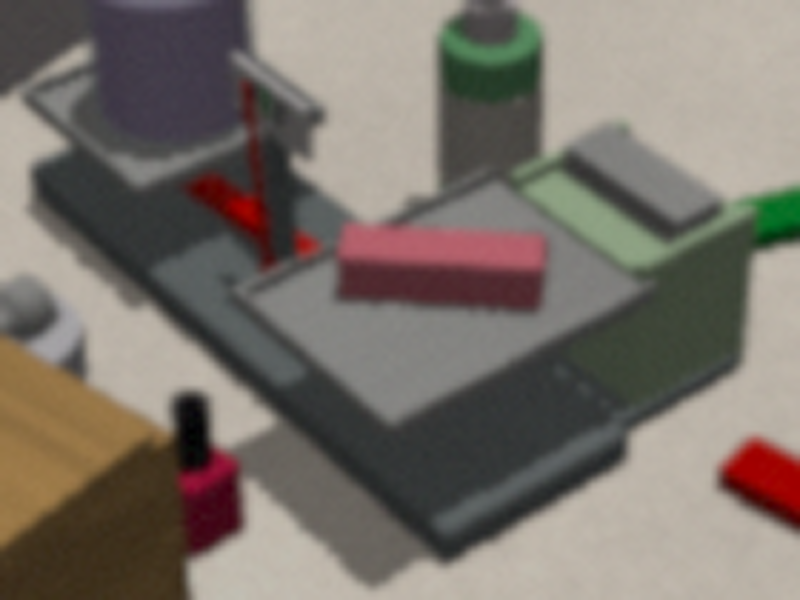

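The crops confirm it: the rose block lies on the loading pan (top crop, corners (268,145)–(155,290)). The steel bar is in the pale green magazine (80–248, 400–485), and the violet jar is on the jar pan. Next I fit the poses.

```bash
cat > fit.py <<'E'
from h import *
from scipy.optimize import least_squares
T=cam("top");S=cam("scene")
tp=lambda X,Y:(290+X*.15,150+Y*.15); sp=lambda X,Y:(225+X*.175,160+Y*.175)
def W(p,L):
    L=np.array(L,float); c,s=np.cos(p[2]),np.sin(p[2])
    return np.c_[p[0]+c*L[:,0]-s*L[:,1],p[1]+s*L[:,0]+c*L[:,1],L[:,2]+(p[3] if len(p)>3 else 0)]
def fit(tops,scs,p0):
    def f(p):
        r=[]
        for c,l in((T,tops),(S,scs)):
            if l: r.append((proj(c,W(p,[a[1] for a in l]))-np.array([a[0] for a in l])).ravel())
        return np.concatenate(r)
    s=least_squares(f,p0,loss="soft_l1"); return s.x,f(s.x)
Z=.0945;B=.105
bt=[(tp(122,70),(.078,.173,Z)),(tp(330,100),(.078,.057,Z)),(tp(70,345),(-.071,.173,Z)),(tp(298,378),(-.071,.057,Z)),
(tp(88,400),(-.1,.155,B)),(tp(248,425),(-.1,.075,B)),(tp(240,485),(-.13,.075,B)),(tp(80,462),(-.13,.155,B)),
(tp(553,188),(.056,-.059,.0745)),(tp(760,222),(.056,-.171,.0745))]
bs=[(sp(395,425),(.078,.173,Z)),(sp(235,290),(.078,.057,Z)),(sp(650,290),(-.071,.173,Z)),
(sp(680,225),(-.1,.155,B)),(sp(720,200),(-.13,.155,B)),(sp(568,150),(-.1,.075,B)),(sp(620,125),(-.13,.075,B))]
b,r=fit(bt,bs,[.6,0,0,0]);print("bal",b.round(4),r.round(1))
for t,s in((bt,[]),([],bs)): print(fit(t,s,[.6,0,0])[0].round(4))
h=.1145
ut=[(tp(268,145),(.046,.013,h)),(tp(297,183),(.046,-.013,h)),(tp(155,290),(-.046,-.013,h)),(tp(125,250),(-.046,.013,h))]
# matching yaw ambiguous by pi; local order assumes +x end is image right/up
u,r=fit(ut,[],[.65,.05,-.9]);print("buf",u.round(4),r.round(1))
us=[(sp(345,225),(.046,-.013,h)),(sp(545,235),(-.046,-.013,h)),(sp(545,275),(-.046,.013,h)),(sp(340,265),(.046,.013,h))]
v,r=fit([],us,u);print("bufS",v.round(4),r.round(1))
tt=[((201,205),(.105,.078,.022)),((245,206),(.105,-.078,.022)),((241,265),(-.105,-.078,.022)),((196,263),(-.105,.078,.022))]
t,r=fit(tt,[],[.5,.3,0]);print("tray",t.round(4),r.round(1))
ts=[((451,229),(-.105,-.078,.022)),((505,262),(-.105,.078,.022)),((461,305),(.105,.078,.022)),((405,267),(.105,-.078,.022))]
t2,r=fit([],ts,t);print("trayS",t2.round(4),r.round(1)); print(fit(tt,ts,t)[0].round(4))
for n,p in(("mouth",(-.115,.115,.09)),("deckend",(-.073,.115,.09))): print(n,W(b[:3],[p]).round(4))
E
python3 fit.py; python3 - <<'E'
from h import *
c=cam("top");save(c,"tray.png",(190,195,255,275),6)
E
```

```text
bal [ 0.6168 -0.0976 -0.2268 -0.005 ] [-0.4 -0.3  1.3  0.4 -0.3 -0.1 -0.9  0.4  0.5  0.2 -0.1  0.3 -0.3 -0.
  0.1 -0.4 -0.4  0.   0.4 -0.  -0.3  0.3  0.2  0.3  1.1 -0.5 -0.4  0.1
  0.9  0.2 -0.7 -0.5 -1.6 -0. ]
[ 0.6161 -0.0977 -0.2239]
[ 0.6204 -0.0937 -0.2362]
buf [ 0.6425  0.0097 -0.9791] [ 0.  -0.2  0.3 -0.  -0.1  0.1 -0.2  0.1]
bufS [ 0.6493  0.0146 -0.9806] [-0.2  0.4  0.7  0.3  0.2 -0.4 -0.6 -0.4]
tray [ 0.501   0.3758 -0.086 ] [ 0.4 -0.5 -0.1 -0.5 -0.2  0.1 -0.1  1. ]
trayS [ 0.5115  0.381  -0.1661] [ 0.1 -0.4  2.  -2.5 -0.1  0.9 -1.9  0.2]
[ 0.5052  0.3792 -0.1279]
mouth [[0.5306 0.0403 0.09  ]]
deckend [[0.5715 0.0309 0.09  ]]
```

View pics/tray.png

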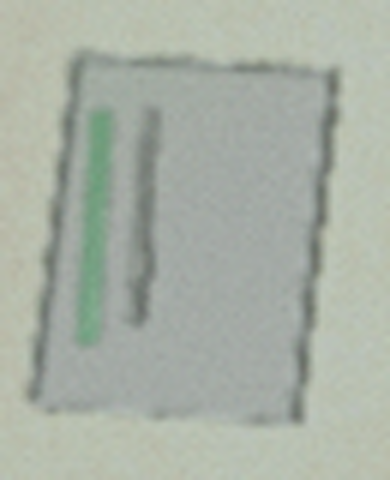

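The tray crop has its corners at (78,55), (338,70), (300,422) and (32,408), with the file and pusher in its left half (+y) and the right half empty. I'll refine the tray fit and locate the lotion.

```bash
cat >> h.py <<'E'
def plan(x,y,z,deg,obs=None):
    "tool-frame travel (cm) after turning; twist about z in deg"
    o=obs or robot.get_obs(); Rm=R.from_quat(o["tool_rot"]); X=Rm.as_matrix()[:,0]
    a=np.degrees(np.arctan2(X[1],X[0])); tw=-((deg-a+180)%360-180)
    d=np.array([x,y,z])-o["position"]; g=np.radians(deg)
    loc=np.array([d@[np.cos(g),np.sin(g),0],d@[np.sin(g),-np.cos(g),0],-d[2]])
    a0=np.radians(a);old=np.array([d@[np.cos(a0),np.sin(a0),0],d@[np.sin(a0),-np.cos(a0),0],-d[2]])
    print("ang",a.round(2),"twist",tw.round(2),"after",(loc*100).round(2),"before",(old*100).round(2),"t",round(o["time"],2))
E
cat >> fit.py <<'E'
print('----')
b3=fit(bt,bs,[.6,0,-.2])[0];print("bal3",b3.round(4))
cr=lambda X,Y:(190+X/6-.4,195+Y/6-.4)
tt=[(cr(78,55),(.105,.078,.022)),(cr(338,70),(.105,-.078,.022)),(cr(300,422),(-.105,-.078,.022)),(cr(32,408),(-.105,.078,.022))]
t,r=fit(tt,[],[.5,.3,0]);print("tray",t.round(4),r.round(1),"buf spot",W(t,[(0,-.028,0)]).round(4))
inv=lambda P:(np.array([[np.cos(b3[2]),np.sin(b3[2])],[-np.sin(b3[2]),np.cos(b3[2])]])@(np.array(P[:2])-b3[:2])).round(4)
P=atz(T,*tp(410,500),.13);print("lotion",P.round(3),inv(P))
P=atz(T,*tp(435,212),.15);print("dial",P.round(3),inv(P)); 
for p in(u,v): print("buf in bal",inv(p))
P=atz(S,*sp(278,85),.15);print("dialS",P.round(3),inv(P))
E
python3 fit.py | sed -n '/----/,$p'; python3 -c "
from h import *
plan(.646,.012,.20,123.8)"
```

```text
----
bal3 [ 0.6171 -0.0966 -0.2301]
tray [ 0.5024  0.3757 -0.1222] [-0.1 -0.4 -0.  -0.3  0.1  0.5  0.   0.1] buf spot [[0.499  0.3479 0.    ]]
lotion [ 0.49  -0.079  0.13 ] [-0.128  -0.0122]
dial [ 0.629 -0.101  0.15 ] [ 0.0125 -0.0015]
buf in bal [0.0005 0.1093]
buf in bal [0.006  0.1157]
dialS [ 0.635 -0.093  0.15 ] [0.0171 0.0074]
ang 157.27 twist 33.47 after [-69.4    2.22   3.65] before [-59.12 -36.42   3.65] t 0.45
```

Emit:
move_arm:
  commands:
    - {"hand": 6,"travel": [0,0,0],"twist": [0,0,6.7]}
    - {"hand": 6,"travel": [0,0,0],"twist": [0,0,6.7]}
    - {"hand": 6,"travel": [0,0,0],"twist": [0,0,6.7]}
    - {"hand": 6,"travel": [0,0,0],"twist": [0,0,6.7]}
    - {"hand": 6,"travel": [0,0,0],"twist": [0,0,6.7]}
  force: 15

```text
time: 0.87
position: [0.2415, 0.5764, 0.2366]
tool_rot: [0.474, 0.881, 0.0, -0.0]
ft_force: [0.4, -0.3, -0.1]
grip_width: 0.0634
grip_force: 0.0
```

Emit:
move_arm:
  commands:
    - {"hand": 6,"travel": [-4,0.13,0.2],"twist": [0,0,0]}
    - {"hand": 6,"travel": [-4,0.13,0.2],"twist": [0,0,0]}
    - {"hand": 6,"travel": [-4,0.13,0.2],"twist": [0,0,0]}
    - {"hand": 6,"travel": [-4,0.13,0.2],"twist": [0,0,0]}
    - {"hand": 6,"travel": [-4,0.13,0.2],"twist": [0,0,0]}

```text
time: 1.28
position: [0.3587, 0.4124, 0.2267]
tool_rot: [0.471, 0.882, 0.0, 0.0]
ft_force: [0.4, 0.5, -0.3]
grip_width: 0.0604
grip_force: 0.0
```

Emit:
move_arm:
  commands:
    - {"hand": 6,"travel": [-4,0.13,0.2],"twist": [0,0,0]}
    - {"hand": 6,"travel": [-4,0.13,0.2],"twist": [0,0,0]}
    - {"hand": 6,"travel": [-4,0.13,0.2],"twist": [0,0,0]}
    - {"hand": 6,"travel": [-4,0.13,0.2],"twist": [0,0,0]}
    - {"hand": 6,"travel": [-4,0.13,0.2],"twist": [0,0,0]}

```text
time: 1.7
position: [0.4756, 0.2495, 0.2168]
tool_rot: [0.471, 0.882, 0.0, 0.0]
ft_force: [0.2, 0.6, -0.3]
grip_width: 0.06
grip_force: 0.0
```

Emit:
move_arm:
  commands:
    - {"hand": 6,"travel": [-4,0.13,0.2],"twist": [0,0,0]}
    - {"hand": 6,"travel": [-4,0.13,0.2],"twist": [0,0,0]}
    - {"hand": 6,"travel": [-4,0.13,0.2],"twist": [0,0,0]}
    - {"hand": 6,"travel": [-4,0.13,0.2],"twist": [0,0,0]}
    - {"hand": 6,"travel": [-4,0.13,0.2],"twist": [0,0,0]}

```text
time: 2.12
position: [0.5922, 0.0866, 0.2066]
tool_rot: [0.471, 0.882, 0.0, 0.0]
ft_force: [1.2, 0.6, -0.5]
grip_width: 0.0601
grip_force: 0.0
```

```bash
python3 -c "
from h import *
plan(.646,.012,.20,123.8);plan(.646,.012,.112,123.8);print(robot.get_obs()['position'])"
```

```text
ang 123.75 twist -0.05 after [-9.19  0.32  0.66] before [-9.19  0.33  0.66] t 2.12
ang 123.75 twist -0.05 after [-9.19  0.32  9.46] before [-9.19  0.33  9.46] t 2.12
[0.59218021 0.08660014 0.20664266]
```

Emit:
move_arm:
  commands:
    - {"hand": 6,"travel": [-3.06,0.11,0.2],"twist": [0,0,0]}
    - {"hand": 6,"travel": [-3.06,0.11,0.2],"twist": [0,0,0]}
    - {"hand": 6,"travel": [-3.06,0.1,0.2],"twist": [0,0,0]}
    - {"hand": 6,"travel": [0,0,3],"twist": [0,0,0]}
    - {"hand": 6,"travel": [0,0,3],"twist": [0,0,0]}

```text
time: 2.53
position: [0.6482, 0.0113, 0.1419]
tool_rot: [0.473, 0.881, 0.001, 0.004]
ft_force: [-0.7, -0.0, -0.8]
grip_width: 0.0602
grip_force: 0.0
```

Emit:
move_arm:
  commands:
    - {"hand": 6,"travel": [0,0,1.5],"twist": [0,0,0]}
    - {"hand": 6,"travel": [0,0,1.3],"twist": [0,0,0]}
    - {"hand": 6,"travel": [0,0,0],"twist": [0,0,0]}

```text
time: 2.78
position: [0.643, 0.0141, 0.1095]
tool_rot: [0.471, 0.882, -0.001, -0.003]
ft_force: [-0.2, -0.0, -0.6]
grip_width: 0.0599
grip_force: 0.0
```

```bash
python3 -c "
from h import *
o=robot.get_obs();plan(.646,.012,.112,123.8);print(o['position'],o['ft_force'])
c=cam('scene');save(c,'g.png',(225,150,345,240),5)"
```

```text
ang 123.75 twist -0.05 after [-0.34  0.13 -0.25] before [-0.34  0.13 -0.25] t 2.78
[0.64300998 0.01406348 0.10954323] [-0.17871315 -0.01814638 -0.60209744]
```

View pics/g.png

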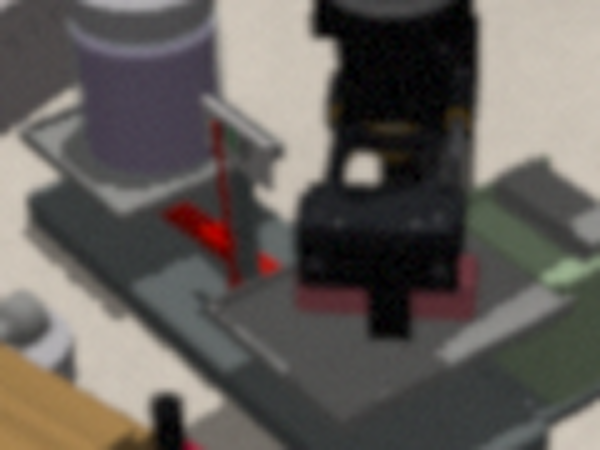

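The fingers straddle the buffer: the near finger is at (390,310) and the buffer runs from 300 to 478. I'll close and lift.

Emit:
move_arm:
  commands:
    - {"hand": 0,"travel": [0,0,0],"twist": [0,0,0]}
    - {"hand": 0,"travel": [0,0,0],"twist": [0,0,0]}
    - {"hand": 0,"travel": [0,0,0],"twist": [0,0,0]}
    - {"hand": 0,"travel": [0,0,0],"twist": [0,0,0]}
    - {"hand": 0,"travel": [0,0,0],"twist": [0,0,0]}
  force: 12

```text
time: 3.25
position: [0.6453, 0.014, 0.1135]
tool_rot: [0.471, 0.882, 0.0, 0.001]
ft_force: [-0.5, -0.5, 0.5]
grip_width: 0.0344
grip_force: 0.0
```

Emit:
move_arm:
  commands:
    - {"hand": 0,"travel": [0,0,0],"twist": [0,0,0]}
    - {"hand": 0,"travel": [0,0,-1],"twist": [0,0,0]}
    - {"hand": 0,"travel": [0,0,-2.5],"twist": [0,0,0]}
    - {"hand": 0,"travel": [0,0,-3],"twist": [0,0,0]}
    - {"hand": 0,"travel": [0,0,-2.5],"twist": [0,0,0]}

```text
time: 3.67
position: [0.645, 0.0139, 0.2045]
tool_rot: [0.471, 0.882, 0.0, 0.0]
ft_force: [0.8, -0.6, -0.5]
grip_width: 0.0263
grip_force: 12.0
```

```bash
python3 -c "
from h import *
plan(.499,.348,.10,173);print(robot.get_obs()['position'])"
```

```text
ang 123.76 twist -49.24 after [18.56 31.38 10.45] before [35.88  6.43 10.45] t 3.67
[0.64498157 0.01394638 0.2044936 ]
```

Emit:
move_arm:
  commands:
    - {"hand": 0,"travel": [3.9,0.7,0],"twist": [0,0,0]}
    - {"hand": 0,"travel": [3.9,0.7,0],"twist": [0,0,0]}
    - {"hand": 0,"travel": [3.9,0.7,0],"twist": [0,0,0]}
    - {"hand": 0,"travel": [3.9,0.7,0],"twist": [0,0,0]}
    - {"hand": 0,"travel": [3.9,0.7,0],"twist": [0,0,0]}

```text
time: 4.08
position: [0.5648, 0.1969, 0.2035]
tool_rot: [0.472, 0.882, 0.0, 0.0]
ft_force: [0.1, -0.0, -0.9]
grip_width: 0.0256
grip_force: 12.0
```

Emit:
move_arm:
  commands:
    - {"hand": 0,"travel": [3.9,0.7,0],"twist": [0,0,0]}
    - {"hand": 0,"travel": [3.9,0.7,0],"twist": [0,0,0]}
    - {"hand": 0,"travel": [3.9,0.7,0],"twist": [0,0,0]}
    - {"hand": 0,"travel": [3.9,0.7,0],"twist": [0,0,0]}
    - {"hand": 0,"travel": [0.8,0.1,0],"twist": [0,0,0]}

```text
time: 4.5
position: [0.4955, 0.3532, 0.2034]
tool_rot: [0.469, 0.883, 0.001, -0.001]
ft_force: [-0.1, -0.1, -0.0]
grip_width: 0.0263
grip_force: 12.0
```

Emit:
move_arm:
  commands:
    - {"hand": 0,"travel": [0,0,1],"twist": [0,0,-7]}
    - {"hand": 0,"travel": [0,0,1],"twist": [0,0,-7]}
    - {"hand": 0,"travel": [0,0,1],"twist": [0,0,-7]}
    - {"hand": 0,"travel": [0,0,1],"twist": [0,0,-7]}
    - {"hand": 0,"travel": [0,0,1],"twist": [0,0,-7]}

```text
time: 4.92
position: [0.4989, 0.3477, 0.1528]
tool_rot: [0.181, 0.983, 0.0, 0.0]
ft_force: [0.6, -0.6, -1.3]
grip_width: 0.0259
grip_force: 12.0
```

Emit:
move_arm:
  commands:
    - {"hand": 0,"travel": [0,0,2],"twist": [0,0,-7]}
    - {"hand": 0,"travel": [0,0,2],"twist": [0,0,-7]}
    - {"hand": 0,"travel": [0,0,0],"twist": [0,0,0]}
    - {"hand": 0,"travel": [0,0,0],"twist": [0,0,0]}

```text
time: 5.25
position: [0.4982, 0.3473, 0.1122]
tool_rot: [0.065, 0.998, -0.001, -0.001]
ft_force: [-0.2, 0.1, 0.2]
grip_width: 0.0258
grip_force: 12.0
```

```bash
python3 -c "
from h import *
plan(.499,.348,.0,173);print(robot.get_obs()['position'])
c=cam('scene');save(c,'t.png',(375,150,535,310),3.7)"
```

```text
ang 172.57 twist -0.43 after [-0.07  0.08 11.22] before [-0.07  0.08 11.22] t 5.25
[0.4981659  0.34733881 0.11217653]
```

View pics/t.png

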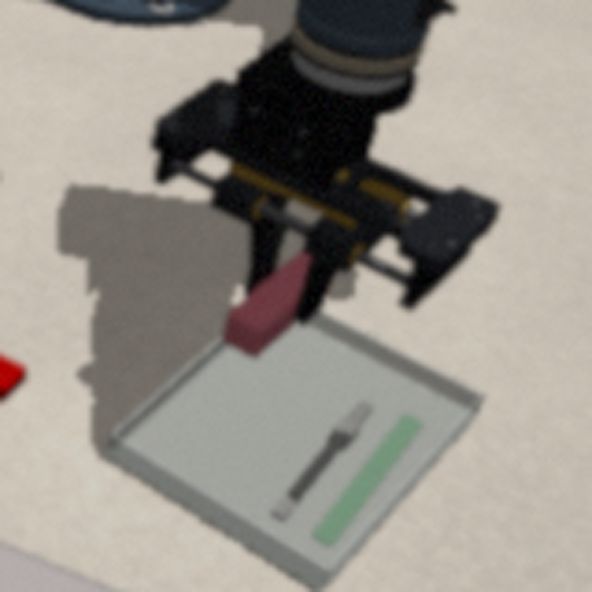

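The buffer is held level at (270,305) over the empty half; the file and pusher are untouched at (370,480) and (325,460). Lowering it gently.

Emit:
move_arm:
  commands:
    - {"hand": 0,"travel": [0,0,2.5],"twist": [0,0,0]}
    - {"hand": 0,"travel": [0,0,2.5],"twist": [0,0,0]}
    - {"hand": 0,"travel": [0,0,1.5],"twist": [0,0,0]}
    - {"hand": 0,"travel": [0,0,0.5],"twist": [0,0,0]}
    - {"hand": 0,"travel": [0,0,0],"twist": [0,0,0]}

```text
time: 5.72
position: [0.4987, 0.3479, 0.0426]
tool_rot: [0.064, 0.998, -0.0, -0.0]
ft_force: [0.2, 0.7, -0.0]
grip_width: 0.0256
grip_force: 12.0
```

Emit:
move_arm:
  commands:
    - {"hand": 0,"travel": [0,0,0.4],"twist": [0,0,0]}
    - {"hand": 0,"travel": [0,0,0.2],"twist": [0,0,0]}
    - {"hand": 0,"travel": [0,0,0],"twist": [0,0,0]}

```text
time: 5.97
position: [0.4992, 0.3482, 0.0375]
tool_rot: [0.063, 0.998, 0.0, 0.001]
ft_force: [0.2, -0.2, -0.5]
grip_width: 0.026
grip_force: 12.0
```

Emit:
move_arm:
  commands:
    - {"hand": 0,"travel": [0,0,0.3],"twist": [0,0,0]}
    - {"hand": 0,"travel": [0,0,0.2],"twist": [0,0,0]}
    - {"hand": 0,"travel": [0,0,0],"twist": [0,0,0]}

```text
time: 6.22
position: [0.4984, 0.3479, 0.0315]
tool_rot: [0.063, 0.998, -0.0, -0.0]
ft_force: [-0.8, 0.6, -0.4]
grip_width: 0.0259
grip_force: 12.0
```

Emit:
move_arm:
  commands:
    - {"hand": 0,"travel": [0,0,0.2],"twist": [0,0,0]}
    - {"hand": 0,"travel": [0,0,0],"twist": [0,0,0]}
    - {"hand": 0,"travel": [0,0,0],"twist": [0,0,0]}

```text
time: 6.47
position: [0.4984, 0.3479, 0.0294]
tool_rot: [0.063, 0.998, -0.0, -0.0]
ft_force: [0.1, 0.7, 0.8]
grip_width: 0.0258
grip_force: 12.0
```

Emit:
move_arm:
  commands:
    - {"hand": 0,"travel": [0,0,0.1],"twist": [0,0,0]}
    - {"hand": 0,"travel": [0,0,0],"twist": [0,0,0]}
    - {"hand": 0,"travel": [0,0,0],"twist": [0,0,0]}

```text
time: 6.72
position: [0.4985, 0.348, 0.0285]
tool_rot: [0.063, 0.998, -0.0, -0.0]
ft_force: [-0.3, -0.2, 0.3]
grip_width: 0.0257
grip_force: 12.0
```

Emit:
move_arm:
  commands:
    - {"hand": 0,"travel": [0,0,0.1],"twist": [0,0,0]}
    - {"hand": 0,"travel": [0,0,0],"twist": [0,0,0]}
    - {"hand": 4,"travel": [0,0,0],"twist": [0,0,0]}
    - {"hand": 4,"travel": [0,0,0],"twist": [0,0,0]}
    - {"hand": 4,"travel": [0,0,0],"twist": [0,0,0]}

```text
time: 7.13
position: [0.4986, 0.348, 0.0274]
tool_rot: [0.063, 0.998, 0.0, 0.0]
ft_force: [-0.9, 0.5, -0.1]
grip_width: 0.0367
grip_force: 0.0
```

Emit:
move_arm:
  commands:
    - {"hand": 4,"travel": [0,0,0],"twist": [0,0,0]}
    - {"hand": 4,"travel": [0,0,-1],"twist": [0,0,0]}
    - {"hand": 4,"travel": [0,0,-3],"twist": [0,0,0]}
    - {"hand": 4,"travel": [0,0,-4],"twist": [0,0,0]}
    - {"hand": 4,"travel": [0,0,-4],"twist": [0,0,0]}

```text
time: 7.55
position: [0.4977, 0.3475, 0.1483]
tool_rot: [0.063, 0.998, -0.001, -0.001]
ft_force: [1.4, 0.0, 0.4]
grip_width: 0.0401
grip_force: 0.0
```

```bash
cat > n.py <<'E'
from h import *
b=np.array([.6171,-.0966,-.2301])
def bal(x,y): c,s=np.cos(b[2]),np.sin(b[2]); return b[0]+c*x-s*y,b[1]+s*x+c*y
def inb(P): c,s=np.cos(b[2]),np.sin(b[2]); d=np.array(P[:2])-b[:2]; return np.array([c*d[0]+s*d[1],-s*d[0]+c*d[1]])
D=90+np.degrees(b[2])
E
python3 -c "
from n import *
print(D,bal(-.165,.115)); plan(*bal(-.165,.115),.16,D);print(robot.get_obs()['position'])
t=cam('top');s=cam('scene')
w=np.vstack([np.c_[t['frame'][190:280,190:260]]]);A=cv2.resize(w,(560,560*90//70)[::1],interpolation=cv2.INTER_CUBIC)[:590]
B=cv2.resize(s['frame'][225:310,400:510],None,fx=5,fy=5)
save(s,'u.png',(395,220,515,310),5)"
```

```text
76.81624113403976 (np.float64(0.4826774194955034), np.float64(0.053001369814959086))
ang 172.76 twist 95.94 after [-29.02   5.26  -1.17] before [ -2.23 -29.4   -1.17] t 7.55
[0.49766263 0.3475051  0.14832468]
```

View pics/u.png

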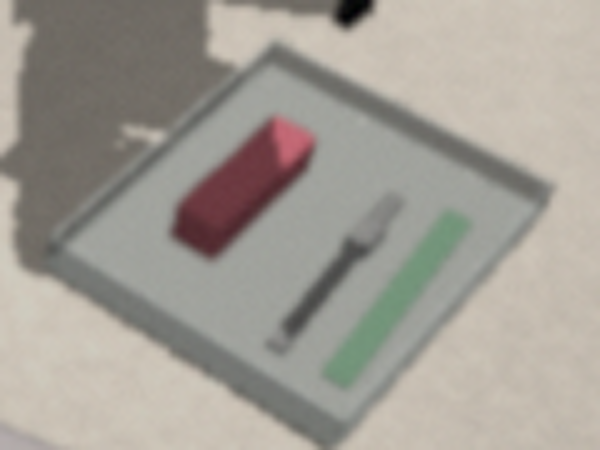

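The buffer lies flat in the empty half of the tray at (245,190). Now I turn with the gripper shut and approach behind the stack.

Emit:
move_arm:
  commands:
    - {"hand": 0,"travel": [0,0,-0.4],"twist": [0,0,6.85]}
    - {"hand": 0,"travel": [0,0,-0.4],"twist": [0,0,6.85]}
    - {"hand": 0,"travel": [0,0,-0.4],"twist": [0,0,6.85]}
    - {"hand": 0,"travel": [0,0,0],"twist": [0,0,6.85]}
    - {"hand": 0,"travel": [0,0,0],"twist": [0,0,6.85]}
  force: 40

```text
time: 8.07
position: [0.4984, 0.3479, 0.1599]
tool_rot: [0.357, 0.934, 0.0, 0.0]
ft_force: [-0.3, -0.2, -0.9]
grip_width: 0.0144
grip_force: 0.0
```

Emit:
move_arm:
  commands:
    - {"hand": 0,"travel": [0,0,0],"twist": [0,0,6.85]}
    - {"hand": 0,"travel": [0,0,0],"twist": [0,0,6.85]}
    - {"hand": 0,"travel": [0,0,0],"twist": [0,0,6.85]}
    - {"hand": 0,"travel": [0,0,0],"twist": [0,0,6.85]}
    - {"hand": 0,"travel": [0,0,0],"twist": [0,0,6.85]}

```text
time: 8.48
position: [0.4982, 0.3478, 0.1595]
tool_rot: [0.616, 0.788, -0.0, -0.0]
ft_force: [1.0, 0.1, -0.3]
grip_width: 0.0004
grip_force: 0.0
```

Emit:
move_arm:
  commands:
    - {"hand": 0,"travel": [0,0,0],"twist": [0,0,6.85]}
    - {"hand": 0,"travel": [0,0,0],"twist": [0,0,6.85]}
    - {"hand": 0,"travel": [0,0,0],"twist": [0,0,6.85]}
    - {"hand": 0,"travel": [0,0,0],"twist": [0,0,6.85]}
    - {"hand": 0,"travel": [0,0,0],"twist": [0,0,0]}

```text
time: 8.9
position: [0.4983, 0.3478, 0.1595]
tool_rot: [0.784, 0.621, -0.0, -0.0]
ft_force: [0.5, -1.0, -0.7]
grip_width: 0.0005
grip_force: 0.0
```

```bash
python3 -c "
from n import *
plan(*bal(-.165,.115),.16,D)"
```

```text
ang 76.75 twist -0.07 after [-29.06   5.2   -0.05] before [-29.06   5.24  -0.05] t 8.9
```

Emit:
move_arm:
  commands:
    - {"hand": 0,"travel": [-3.63,0.65,0],"twist": [0,0,0]}
    - {"hand": 0,"travel": [-3.63,0.65,0],"twist": [0,0,0]}
    - {"hand": 0,"travel": [-3.63,0.65,0],"twist": [0,0,0]}
    - {"hand": 0,"travel": [-3.63,0.65,0],"twist": [0,0,0]}
    - {"hand": 0,"travel": [-3.63,0.65,0],"twist": [0,0,0]}

```text
time: 9.32
position: [0.4884, 0.1624, 0.1596]
tool_rot: [0.782, 0.623, -0.0, 0.0]
ft_force: [0.6, -0.7, 0.0]
grip_width: 0.0007
grip_force: 0.0
```

Emit:
move_arm:
  commands:
    - {"hand": 0,"travel": [-3.63,0.65,0],"twist": [0,0,0]}
    - {"hand": 0,"travel": [-3.63,0.65,0],"twist": [0,0,0]}
    - {"hand": 0,"travel": [-3.63,0.65,0],"twist": [0,0,0]}
    - {"hand": 0,"travel": [0,0,0],"twist": [0,0,0]}
    - {"hand": 0,"travel": [0,0,0],"twist": [0,0,0]}

```text
time: 9.73
position: [0.4833, 0.0515, 0.1597]
tool_rot: [0.784, 0.621, 0.0, -0.0]
ft_force: [-0.6, 1.4, -0.2]
grip_width: 0.0004
grip_force: 0.0
```

```bash
python3 -c "
from n import *
plan(*bal(-.165,.115),.11,D)
c=cam('top');save(c,'v.png',(280,170,370,250),7)"
```

```text
ang 76.74 twist -0.07 after [ 0.13 -0.09  4.97] before [ 0.13 -0.09  4.97] t 9.73
```

View pics/v.png

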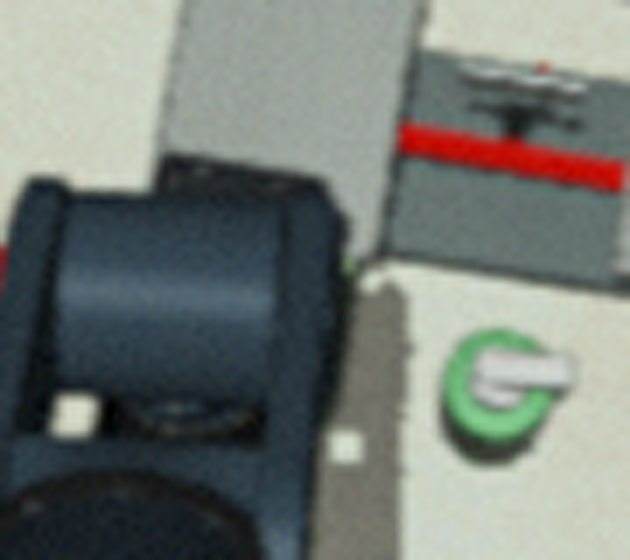

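The wrist hides the magazine (arm at (190,300)); the lotion at (500,400) is well clear to the right. I'll descend behind the bar, then approach slowly.

Emit:
move_arm:
  commands:
    - {"hand": 0,"travel": [0.1,0,2],"twist": [0,0,0]}
    - {"hand": 0,"travel": [0,0,2],"twist": [0,0,0]}
    - {"hand": 0,"travel": [0,0,1],"twist": [0,0,0]}
    - {"hand": 0,"travel": [0,0,0],"twist": [0,0,0]}
    - {"hand": 0,"travel": [0,0,0],"twist": [0,0,0]}

```text
time: 10.2
position: [0.483, 0.0558, 0.1092]
tool_rot: [0.782, 0.623, -0.0, -0.001]
ft_force: [0.3, 0.2, 0.3]
grip_width: 0.0004
grip_force: 0.0
```

Emit:
move_arm:
  commands:
    - {"hand": 0,"travel": [0,0.5,0],"twist": [0,0,0]}
    - {"hand": 0,"travel": [0,0.5,0],"twist": [0,0,0]}
    - {"hand": 0,"travel": [0,0,0],"twist": [0,0,0]}

```text
time: 10.45
position: [0.4957, 0.052, 0.1106]
tool_rot: [0.783, 0.622, 0.002, 0.002]
ft_force: [-0.4, -0.5, 0.3]
grip_width: 0.0002
grip_force: 0.0
```

Emit:
move_arm:
  commands:
    - {"hand": 0,"travel": [0,0.5,0],"twist": [0,0,0]}
    - {"hand": 0,"travel": [0,0.5,0],"twist": [0,0,0]}

```text
time: 10.62
position: [0.5034, 0.0497, 0.11]
tool_rot: [0.783, 0.622, 0.0, 0.0]
ft_force: [-0.2, -0.8, -0.8]
grip_width: 0.0002
grip_force: 0.0
```

Emit:
move_arm:
  commands:
    - {"hand": 0,"travel": [0,0.5,0],"twist": [0,0,0]}
    - {"hand": 0,"travel": [0,0.5,0],"twist": [0,0,0]}

```text
time: 10.78
position: [0.5128, 0.0473, 0.1096]
tool_rot: [0.783, 0.621, -0.0, -0.0]
ft_force: [-2.3, 0.8, -0.1]
grip_width: 0.0005
grip_force: 0.6
```

Emit:
move_arm:
  commands:
    - {"hand": 0,"travel": [0,0.5,0],"twist": [0,0,0]}
    - {"hand": 0,"travel": [0,0.5,0],"twist": [0,0,0]}

```text
time: 10.95
position: [0.522, 0.0452, 0.1093]
tool_rot: [0.783, 0.622, -0.001, -0.001]
ft_force: [-1.2, 0.1, -0.1]
grip_width: 0.0002
grip_force: 0.8
```

Emit:
move_arm:
  commands:
    - {"hand": 0,"travel": [0,0.5,0],"twist": [0,0,0]}
    - {"hand": 0,"travel": [0,0.5,0],"twist": [0,0,0]}
    - {"hand": 0,"travel": [0,0.5,0],"twist": [0,0,0]}
    - {"hand": 0,"travel": [0,0.5,0],"twist": [0,0,0]}

```text
time: 11.28
position: [0.542, 0.0406, 0.1095]
tool_rot: [0.783, 0.622, -0.0, -0.0]
ft_force: [-2.1, 1.2, -0.3]
grip_width: 0.0006
grip_force: 0.6
```

Emit:
move_arm:
  commands:
    - {"hand": 0,"travel": [0,0.5,0],"twist": [0,0,0]}
    - {"hand": 0,"travel": [0,0.5,0],"twist": [0,0,0]}
    - {"hand": 0,"travel": [0,0.5,0],"twist": [0,0,0]}
    - {"hand": 0,"travel": [0,0.5,0],"twist": [0,0,0]}

```text
time: 11.62
position: [0.5621, 0.0359, 0.1095]
tool_rot: [0.783, 0.622, 0.0, 0.0]
ft_force: [-1.4, -0.1, -1.4]
grip_width: 0.0003
grip_force: 0.8
```

Emit:
move_arm:
  commands:
    - {"hand": 0,"travel": [0,0.4,0],"twist": [0,0,0]}
    - {"hand": 0,"travel": [0,0.1,0],"twist": [0,0,0]}
    - {"hand": 0,"travel": [0,0,0],"twist": [0,0,0]}

```text
time: 11.87
position: [0.5675, 0.0346, 0.1096]
tool_rot: [0.783, 0.622, 0.001, 0.001]
ft_force: [0.3, -0.1, -0.7]
grip_width: 0.0003
grip_force: 0.0
```

```bash
python3 -c "
from n import *
o=robot.get_obs();print(inb(o['position']));plan(*bal(-.165,.115),.14,D)
c=cam('scene');save(c,'w.png',(235,150,355,240),5)"
```

```text
[-0.07823537  0.11647594]
ang 76.86 twist 0.04 after [-0.15 -8.68 -3.04] before [-0.14 -8.68 -3.04] t 11.87
```

```bash
cat >> n.py <<'E'
def jar(tag):
    "vertical shift (px) of the jar in the scene view against the saved baseline"
    import os
    g=cv2.cvtColor(cam("scene")["frame"],cv2.COLOR_RGB2GRAY)
    if not os.path.exists("base.npy"): np.save("base.npy",g)
    b0=np.load("base.npy"); t=b0[143:182,238:272]; m=cv2.matchTemplate(g[128:192,230:280],t,cv2.TM_CCOEFF_NORMED)
    _,v,_,l=cv2.minMaxLoc(m); w=m[:,l[0]]; k=l[1]
    d=0.5*(w[k-1]-w[k+1])/(w[k-1]-2*w[k]+w[k+1]) if 0<k<len(w)-1 else 0
    P=np.array([[.593,-.213,.12],[.593,-.213,.13],[.593,-.213,.14]]); c=cam("scene"); e=proj(c,P)[:,1]
    print(tag,"shift px",l[0]-8,round(k+d-15,2),"score",round(v,3),"px for +10,+20mm",(e[1:]-e[0]).round(2))
E
python3 -c "
from n import *
jar('one bar')"
```

```text
one bar shift px 0 -0.02 score 1.0 px for +10,+20mm [-2.99 -6.02]
```

Emit:
move_arm:
  commands:
    - {"hand": 0,"travel": [0,0,-1.5],"twist": [0,0,0]}
    - {"hand": 0,"travel": [0,0,-1.5],"twist": [0,0,0]}
    - {"hand": 0,"travel": [0,0,0],"twist": [0,0,0]}
    - {"hand": 0,"travel": [-0.1,-2.9,0],"twist": [0,0,0]}
    - {"hand": 0,"travel": [0,-2.9,0],"twist": [0,0,0]}

```text
time: 12.43
position: [0.5107, 0.0467, 0.1396]
tool_rot: [0.784, 0.621, 0.001, 0.001]
ft_force: [-0.4, 0.1, -0.3]
grip_width: 0.0001
grip_force: 0.0
```

Emit:
move_arm:
  commands:
    - {"hand": 0,"travel": [0,-2.9,0],"twist": [0,0,0]}
    - {"hand": 0,"travel": [0,0,0],"twist": [0,0,0]}
    - {"hand": 0,"travel": [0,0,1.5],"twist": [0,0,0]}
    - {"hand": 0,"travel": [0,0,1.5],"twist": [0,0,0]}
    - {"hand": 0,"travel": [0,0,0],"twist": [0,0,0]}

```text
time: 12.85
position: [0.48, 0.0539, 0.1076]
tool_rot: [0.783, 0.622, -0.001, -0.001]
ft_force: [0.2, 0.1, -0.1]
grip_width: 0.0002
grip_force: 0.0
```

```bash
python3 -c "
from n import *
o=robot.get_obs();print(inb(o['position']),o['position'],o['ft_force']);jar('one bar, back')"
```

```text
[-0.16776429  0.11524215] [0.48004121 0.0538676  0.10764842] [ 0.20019356  0.09941983 -0.061052  ]
one bar, back shift px 0 -0.02 score 0.999 px for +10,+20mm [-2.99 -6.02]
```

Emit:
move_arm:
  commands:
    - {"hand": 0,"travel": [0,0.7,0],"twist": [0,0,0]}
    - {"hand": 0,"travel": [0,0.7,0],"twist": [0,0,0]}
    - {"hand": 0,"travel": [0,0.7,0],"twist": [0,0,0]}
    - {"hand": 0,"travel": [0,0.7,0],"twist": [0,0,0]}
    - {"hand": 0,"travel": [0,0.7,0],"twist": [0,0,0]}

```text
time: 13.37
position: [0.5158, 0.0457, 0.1098]
tool_rot: [0.783, 0.622, -0.0, -0.0]
ft_force: [-1.9, 0.2, -0.5]
grip_width: 0.0006
grip_force: 0.7
```

Emit:
move_arm:
  commands:
    - {"hand": 0,"travel": [0,0.7,0],"twist": [0,0,0]}
    - {"hand": 0,"travel": [0,0.7,0],"twist": [0,0,0]}
    - {"hand": 0,"travel": [0,0.7,0],"twist": [0,0,0]}
    - {"hand": 0,"travel": [0,0.7,0],"twist": [0,0,0]}
    - {"hand": 0,"travel": [0,0.7,0],"twist": [0,0,0]}

```text
time: 13.78
position: [0.5489, 0.038, 0.1093]
tool_rot: [0.783, 0.622, -0.001, -0.001]
ft_force: [-3.9, 1.4, 0.3]
grip_width: 0.0005
grip_force: 1.8
```

Emit:
move_arm:
  commands:
    - {"hand": 0,"travel": [0,0.6,0],"twist": [0,0,0]}
    - {"hand": 0,"travel": [0,0.5,0],"twist": [0,0,0]}
    - {"hand": 0,"travel": [0,0.5,0],"twist": [0,0,0]}
    - {"hand": 0,"travel": [0,0.1,0],"twist": [0,0,0]}
    - {"hand": 0,"travel": [0,0,0],"twist": [0,0,0]}

```text
time: 14.2
position: [0.5674, 0.0337, 0.1097]
tool_rot: [0.783, 0.622, 0.001, 0.001]
ft_force: [-0.3, 0.6, -1.0]
grip_width: 0.0006
grip_force: 0.1
```

```bash
python3 -c "
from n import *
o=robot.get_obs();print(inb(o['position']),o['position'],o['ft_force']);jar('two bars')"
```

```text
[-0.07811135  0.11550527] [0.56739123 0.0336762  0.10966584] [-0.27884581  0.58133293 -1.00589732]
two bars shift px 0 -0.02 score 0.999 px for +10,+20mm [-2.99 -6.02]
```

Emit:
move_arm:
  commands:
    - {"hand": 0,"travel": [0,0,-1.5],"twist": [0,0,0]}
    - {"hand": 0,"travel": [0,0,-1.5],"twist": [0,0,0]}
    - {"hand": 0,"travel": [0,0,0],"twist": [0,0,0]}
    - {"hand": 0,"travel": [0,-2.9,0],"twist": [0,0,0]}
    - {"hand": 0,"travel": [0,-2.9,0],"twist": [0,0,0]}

```text
time: 14.72
position: [0.5113, 0.0467, 0.1399]
tool_rot: [0.784, 0.621, 0.002, 0.002]
ft_force: [-0.6, 0.1, -0.1]
grip_width: 0.0005
grip_force: 0.0
```

Emit:
move_arm:
  commands:
    - {"hand": 0,"travel": [0,-2.9,0],"twist": [0,0,0]}
    - {"hand": 0,"travel": [0,0,0],"twist": [0,0,0]}
    - {"hand": 0,"travel": [0,0,1.5],"twist": [0,0,0]}
    - {"hand": 0,"travel": [0,0,1.5],"twist": [0,0,0]}
    - {"hand": 0,"travel": [0,0,0],"twist": [0,0,0]}

```text
time: 15.13
position: [0.4805, 0.0538, 0.1078]
tool_rot: [0.783, 0.622, -0.001, -0.001]
ft_force: [-1.0, -0.2, -0.3]
grip_width: 0.0004
grip_force: 0.0
```

```bash
python3 -c "
from n import *
o=robot.get_obs();print(inb(o['position']),o['position'],o['ft_force']);jar('two bars')
s=cam('scene');save(s,'x.png',(225,140,355,240),6)
np.save('two.npy',s['frame'])"
```

```text
[-0.16727078  0.11528486] [0.48053145 0.05379663 0.10783582] [-0.99024765 -0.23848568 -0.26669362]
two bars shift px 0 -0.02 score 0.999 px for +10,+20mm [-2.99 -6.02]
```

Emit:
move_arm:
  commands:
    - {"hand": 0,"travel": [0,0.7,0],"twist": [0,0,0]}
    - {"hand": 0,"travel": [0,0.7,0],"twist": [0,0,0]}
    - {"hand": 0,"travel": [0,0.7,0],"twist": [0,0,0]}
    - {"hand": 0,"travel": [0,0.7,0],"twist": [0,0,0]}
    - {"hand": 0,"travel": [0,0.7,0],"twist": [0,0,0]}

```text
time: 15.7
position: [0.5157, 0.0457, 0.1097]
tool_rot: [0.783, 0.622, -0.0, -0.0]
ft_force: [-1.6, 0.3, 0.5]
grip_width: 0.0007
grip_force: 0.8
```

Emit:
move_arm:
  commands:
    - {"hand": 0,"travel": [0,0.7,0],"twist": [0,0,0]}
    - {"hand": 0,"travel": [0,0.7,0],"twist": [0,0,0]}
    - {"hand": 0,"travel": [0,0.7,0],"twist": [0,0,0]}
    - {"hand": 0,"travel": [0,0.7,0],"twist": [0,0,0]}
    - {"hand": 0,"travel": [0,0.7,0],"twist": [0,0,0]}

```text
time: 16.12
position: [0.5478, 0.0382, 0.109]
tool_rot: [0.783, 0.622, -0.002, -0.002]
ft_force: [-5.7, 1.0, 1.6]
grip_width: 0.0005
grip_force: 3.2
```

Emit:
move_arm:
  commands:
    - {"hand": 0,"travel": [0,0.6,0],"twist": [0,0,0]}
    - {"hand": 0,"travel": [0,0.5,0],"twist": [0,0,0]}
    - {"hand": 0,"travel": [0,0.5,0],"twist": [0,0,0]}
    - {"hand": 0,"travel": [0,0.1,0],"twist": [0,0,0]}
    - {"hand": 0,"travel": [0,0,0],"twist": [0,0,0]}

```text
time: 16.53
position: [0.5656, 0.034, 0.109]
tool_rot: [0.783, 0.622, -0.001, -0.001]
ft_force: [-2.3, 1.2, -2.2]
grip_width: 0.0002
grip_force: 1.6
```

```bash
python3 -c "
from n import *
o=robot.get_obs();print(inb(o['position']),o['position'],o['ft_force']);jar('three bars')"
```

```text
[-0.07994837  0.11543807] [0.5655873  0.03402975 0.10897056] [-2.28594086  1.15249672 -2.18918094]
three bars shift px 0 -0.03 score 0.999 px for +10,+20mm [-2.99 -6.02]
```

Emit:
move_arm:
  commands:
    - {"hand": 0,"travel": [0,0.2,0],"twist": [0,0,0]}
    - {"hand": 0,"travel": [0,0.1,0],"twist": [0,0,0]}
    - {"hand": 0,"travel": [0,0,0],"twist": [0,0,0]}
    - {"hand": 0,"travel": [0,0,0],"twist": [0,0,0]}

```text
time: 16.97
position: [0.569, 0.0333, 0.1095]
tool_rot: [0.783, 0.622, 0.0, 0.0]
ft_force: [-3.4, 0.7, -1.5]
grip_width: 0.0006
grip_force: 1.7
```

Emit:
move_arm:
  commands:
    - {"hand": 0,"travel": [0,0,-1.5],"twist": [0,0,0]}
    - {"hand": 0,"travel": [0,0,-1.5],"twist": [0,0,0]}
    - {"hand": 0,"travel": [0,0,0],"twist": [0,0,0]}
    - {"hand": 0,"travel": [0,-2.9,0],"twist": [0,0,0]}
    - {"hand": 0,"travel": [0,-2.9,0],"twist": [0,0,0]}

```text
time: 17.38
position: [0.5159, 0.0457, 0.1404]
tool_rot: [0.784, 0.621, 0.003, 0.003]
ft_force: [-0.3, 0.5, -0.6]
grip_width: 0.0005
grip_force: 0.0
```

Emit:
move_arm:
  commands:
    - {"hand": 0,"travel": [0,-3.2,0],"twist": [0,0,0]}
    - {"hand": 0,"travel": [0,0,0],"twist": [0,0,0]}
    - {"hand": 0,"travel": [0,0,0],"twist": [0,0,0]}

```text
time: 17.63
position: [0.4809, 0.054, 0.1398]
tool_rot: [0.783, 0.622, 0.001, 0.001]
ft_force: [0.8, -0.3, 0.7]
grip_width: 0.0006
grip_force: 0.0
```

```bash
python3 -c "
from n import *
o=robot.get_obs();print(inb(o['position']),o['position'],o['ft_force']);jar('three bars')
f=cam('scene')['frame'];np.save('three.npy',f)
a=np.load('two.npy').astype(int);d=np.abs(a-f).sum(2)
print('changed px jar/needle area',(d[140:215,228:285]>60).sum(),'pan area',(d[185:240,270:345]>60).sum())"
```

```text
[-0.16700402  0.11556503] [0.48085509 0.05400858 0.13977076] [ 0.83496451 -0.26696317  0.67415223]
three bars shift px 0 -0.02 score 0.999 px for +10,+20mm [-2.99 -6.02]
changed px jar/needle area 0 pan area 308
```

Emit:
move_arm:
  commands:
    - {"hand": 0,"travel": [0,0,1.5],"twist": [0,0,0]}
    - {"hand": 0,"travel": [0,0,1.5],"twist": [0,0,0]}
    - {"hand": 0,"travel": [0,0,0],"twist": [0,0,0]}
    - {"hand": 0,"travel": [0,0.7,0],"twist": [0,0,0]}
    - {"hand": 0,"travel": [0,0.7,0],"twist": [0,0,0]}

```text
time: 18.2
position: [0.4965, 0.0503, 0.1099]
tool_rot: [0.783, 0.622, 0.001, 0.001]
ft_force: [0.2, -0.1, 0.3]
grip_width: 0.0007
grip_force: 0.0
```

Emit:
move_arm:
  commands:
    - {"hand": 0,"travel": [0,0.7,0],"twist": [0,0,0]}
    - {"hand": 0,"travel": [0,0.7,0],"twist": [0,0,0]}
    - {"hand": 0,"travel": [0,0.7,0],"twist": [0,0,0]}
    - {"hand": 0,"travel": [0,0.7,0],"twist": [0,0,0]}
    - {"hand": 0,"travel": [0,0.7,0],"twist": [0,0,0]}

```text
time: 18.62
position: [0.5289, 0.0426, 0.1096]
tool_rot: [0.783, 0.622, -0.001, -0.001]
ft_force: [-1.6, 0.5, 0.2]
grip_width: 0.0007
grip_force: 1.2
```

```bash
python3 -c "
from n import *
o=robot.get_obs();print(inb(o['position']),o['position'],o['ft_force']);jar('4 partway')"
```

```text
[-0.11760427  0.11545531] [0.52892782 0.0426349  0.10960464] [-1.61978425  0.49864914  0.21989859]
4 partway shift px 0 -0.02 score 0.999 px for +10,+20mm [-2.99 -6.02]
```

Emit:
move_arm:
  commands:
    - {"hand": 0,"travel": [0,0.6,0],"twist": [0,0,0]}
    - {"hand": 0,"travel": [0,0.6,0],"twist": [0,0,0]}
    - {"hand": 0,"travel": [0,0.6,0],"twist": [0,0,0]}
    - {"hand": 0,"travel": [0,0.6,0],"twist": [0,0,0]}
    - {"hand": 0,"travel": [0,0,0],"twist": [0,0,0]}

```text
time: 19.13
position: [0.5507, 0.0375, 0.1087]
tool_rot: [0.783, 0.622, -0.002, -0.002]
ft_force: [-3.5, -0.2, 0.8]
grip_width: 0.0009
grip_force: 2.6
```

```bash
python3 -c "
from n import *
o=robot.get_obs();print(inb(o['position']),o['position'],o['ft_force']);jar('4 partway')"
```

```text
[-0.09520364  0.11539864] [0.55072512 0.03747071 0.10871736] [-3.50474621 -0.22064718  0.83470123]
4 partway shift px 0 -0.02 score 0.999 px for +10,+20mm [-2.99 -6.02]
```

Emit:
move_arm:
  commands:
    - {"hand": 0,"travel": [0,0.4,0],"twist": [0,0,0]}
    - {"hand": 0,"travel": [0,0.4,0],"twist": [0,0,0]}
    - {"hand": 0,"travel": [0,0.4,0],"twist": [0,0,0]}
    - {"hand": 0,"travel": [0,0.2,0],"twist": [0,0,0]}
    - {"hand": 0,"travel": [0,0,0],"twist": [0,0,0]}

```text
time: 19.65
position: [0.5651, 0.0342, 0.109]
tool_rot: [0.783, 0.622, -0.001, -0.001]
ft_force: [-4.3, 1.1, -1.9]
grip_width: 0.0002
grip_force: 2.2
```

```bash
python3 -c "
from n import *
o=robot.get_obs();print(inb(o['position']),o['position'],o['ft_force']);jar('4 on')"
```

```text
[-0.08041873  0.11549533] [0.5651424  0.03419279 0.1089898 ] [-4.30923439  1.09995191 -1.87931042]
4 on shift px 0 -0.03 score 0.999 px for +10,+20mm [-2.99 -6.02]
```

Emit:
move_arm:
  commands:
    - {"hand": 0,"travel": [0,0.3,0],"twist": [0,0,0]}
    - {"hand": 0,"travel": [0,0.2,0],"twist": [0,0,0]}
    - {"hand": 0,"travel": [0,0,0],"twist": [0,0,0]}
    - {"hand": 0,"travel": [0,0,0],"twist": [0,0,0]}
    - {"hand": 0,"travel": [0,0,0],"twist": [0,0,0]}

```text
time: 20.17
position: [0.5706, 0.0329, 0.1095]
tool_rot: [0.783, 0.622, -0.0, -0.0]
ft_force: [-4.5, 0.4, -2.0]
grip_width: 0.0005
grip_force: 2.2
```

```bash
python3 -c "
from n import *
o=robot.get_obs();print(inb(o['position']),o['position'],o['ft_force']);jar('4 on')"
```

```text
[-0.0748683   0.11551472] [0.57055097 0.03294575 0.10951038] [-4.49152428  0.3529816  -2.02777553]
4 on shift px 0 -0.02 score 0.999 px for +10,+20mm [-2.99 -6.02]
```

Negative fz suggests the fingertip is holding the bar up by friction. I'll back off before lifting.

Emit:
move_arm:
  commands:
    - {"hand": 0,"travel": [0,-0.1,0],"twist": [0,0,0]}
    - {"hand": 0,"travel": [0,-0.1,0],"twist": [0,0,0]}
    - {"hand": 0,"travel": [0,0,0],"twist": [0,0,0]}
    - {"hand": 0,"travel": [0,0,0],"twist": [0,0,0]}

```text
time: 20.6
position: [0.5707, 0.033, 0.1103]
tool_rot: [0.783, 0.622, 0.001, 0.002]
ft_force: [-1.2, 0.5, -1.0]
grip_width: 0.0003
grip_force: 0.5
```

Emit:
move_arm:
  commands:
    - {"hand": 0,"travel": [0,0,-1.5],"twist": [0,0,0]}
    - {"hand": 0,"travel": [0,0,-1.5],"twist": [0,0,0]}
    - {"hand": 0,"travel": [0,0,0],"twist": [0,0,0]}
    - {"hand": 0,"travel": [0,-3,-1],"twist": [0,0,0]}
    - {"hand": 0,"travel": [0,-3,-1],"twist": [0,0,0]}

```text
time: 21.02
position: [0.5127, 0.0463, 0.1598]
tool_rot: [0.784, 0.621, 0.002, 0.002]
ft_force: [0.4, 0.7, -0.5]
grip_width: 0.0003
grip_force: 0.0
```

Emit:
move_arm:
  commands:
    - {"hand": 0,"travel": [0,-3,-1],"twist": [0,0,0]}
    - {"hand": 0,"travel": [0,0,0],"twist": [0,0,0]}
    - {"hand": 0,"travel": [0,0,0],"twist": [0,0,0]}
    - {"hand": 0,"travel": [0,0,0],"twist": [0,0,0]}
    - {"hand": 0,"travel": [0,0,0],"twist": [0,0,0]}

```text
time: 21.43
position: [0.4834, 0.0533, 0.1696]
tool_rot: [0.783, 0.621, 0.001, 0.001]
ft_force: [-0.3, 0.2, 0.4]
grip_width: 0.0002
grip_force: 0.0
```

```bash
python3 -c "
from n import *
jar('4, hand off')
c=cam('scene');save(c,'y.png',(225,140,355,237),6)
a=np.load('three.npy').astype(int);d=np.abs(a-c['frame']).sum(2)
print((d[140:215,228:285]>60).sum())"
```

```text
4, hand off shift px 0 -2.41 score 0.963 px for +10,+20mm [-2.99 -6.02]
745
```

View pics/y.png

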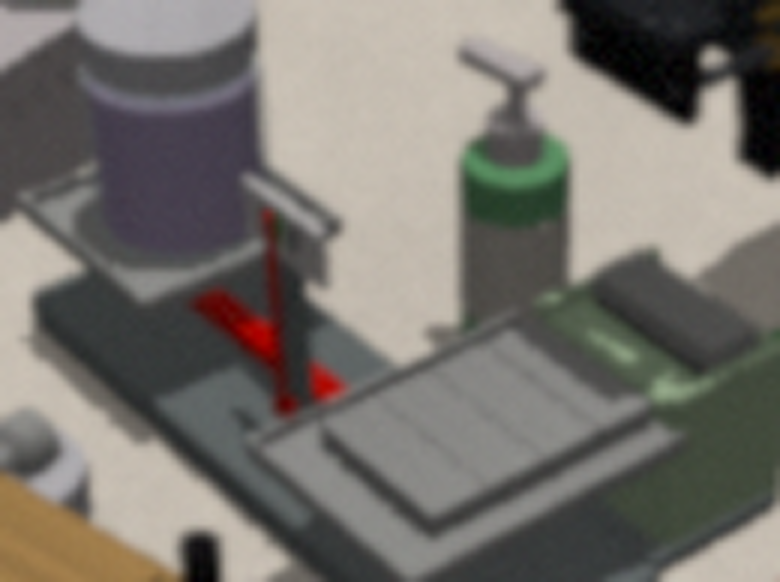

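All four bars lie flat in a row on the pan (325–650, 330–535). The fifth is still in the magazine at (680,310), and the needle is at the green mark (270,215). Checking that it stays so.

Emit:
move_arm:
  commands:
    - {"hand": 0,"travel": [0,-1,-2],"twist": [0,0,0]}
    - {"hand": 0,"travel": [0,0,-2],"twist": [0,0,0]}
    - {"hand": 0,"travel": [0,0,0],"twist": [0,0,0]}
    - {"hand": 0,"travel": [0,0,0],"twist": [0,0,0]}
    - {"hand": 0,"travel": [0,0,0],"twist": [0,0,0]}

```text
time: 22.0
position: [0.4716, 0.0559, 0.209]
tool_rot: [0.783, 0.622, -0.0, -0.0]
ft_force: [0.2, -0.2, -0.3]
grip_width: 0.0003
grip_force: 0.0
```

Emit:
move_arm:
  commands:
    - {"hand": 0,"travel": [0,0,0],"twist": [0,0,0]}
    - {"hand": 0,"travel": [0,0,0],"twist": [0,0,0]}
    - {"hand": 0,"travel": [0,0,0],"twist": [0,0,0]}
    - {"hand": 0,"travel": [0,0,0],"twist": [0,0,0]}
    - {"hand": 0,"travel": [0,0,0],"twist": [0,0,0]}

```text
time: 22.42
position: [0.4714, 0.056, 0.2092]
tool_rot: [0.783, 0.622, -0.0, -0.0]
ft_force: [0.5, -0.8, -0.2]
grip_width: 0.0007
grip_force: 0.0
```

```bash
python3 -c "
from n import *
jar('a');jar('b')
# rear edge of last bar vs deck: gradient profile along balance x at y=.115 (scene view), at pan floor+bar top height
c=cam('scene');g=cv2.cvtColor(c['frame'],cv2.COLOR_RGB2GRAY).astype(np.float32)
for y in(.10,.12,.14):
  xs=np.arange(-.10,.08,.004);P=np.array([[*bal(x,y),.0925] for x in xs]);q=proj(c,P).astype(np.float32)
  print(y,cv2.remap(g,q[:,0][None],q[:,1][None],cv2.INTER_LINEAR)[0].astype(int).tolist())"
```

```text
a shift px 0 -2.56 score 0.96 px for +10,+20mm [-2.99 -6.02]
b shift px 0 -2.57 score 0.96 px for +10,+20mm [-2.99 -6.02]
0.1 [49, 47, 77, 101, 106, 95, 88, 86, 77, 76, 91, 119, 131, 133, 134, 130, 125, 130, 134, 134, 135, 134, 133, 129, 127, 133, 135, 134, 134, 134, 132, 128, 132, 134, 134, 132, 132, 134, 123, 85, 64, 96, 132, 138, 139]
0.12 [50, 54, 85, 116, 115, 97, 89, 85, 78, 75, 87, 115, 130, 135, 135, 132, 126, 131, 136, 137, 135, 136, 135, 132, 130, 134, 136, 136, 135, 134, 133, 126, 131, 135, 137, 136, 134, 135, 123, 86, 66, 95, 129, 140, 139]
0.14 [52, 61, 90, 105, 106, 100, 92, 89, 86, 94, 102, 121, 134, 137, 136, 134, 129, 131, 137, 138, 138, 137, 135, 129, 130, 136, 138, 139, 136, 137, 135, 126, 133, 137, 139, 136, 138, 137, 125, 85, 66, 95, 130, 138, 138]
```

```bash
python3 -c "
from rig import robot
print(robot.hand_in())"
```

```text
the job is handed in; nothing more can be done
None
```

I handed the job in at about 22 s: the rose buffer lies in the clear tray, the violet jar balances four steel bars lying flat on the pan, and the fifth bar stays in the magazine. The pan settled about 1.5 mm from exactly level and held steady; the hand-in returned no verdict.

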